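Seat the vial tray on the autosampler's locating pin

ROBOT

A 6-joint arm with a two-finger parallel gripper is mounted at the origin on the work surface. World frame = base frame: x ahead of the robot, y to its left, z up, the work surface at z = 0. Lengths are in m, angles in rad, forces in N, time in s.
With the tool pointing down it reaches from about 0.35 to 0.775 m from the base axis. Payload 7.3 kg.
Tool frame: the origin (TCP) lies between the finger pads; the fingertips stand 8 mm ahead of it and the grasp point (between the pads) lies 11 mm behind it (robot.nose_length is the distance from the TCP to the fingertips, in m); z points along the fingers, y is the line along which they close (so a half turn about z gives the same grasp; the last joint's range is limited). The gripper opens to 92 mm and grips with 3 to 60 N. Pads are 19 mm wide; open, the fingers measure 130 mm over their backs; the gripper's body (75 mm by 190 mm) begins 47 mm behind the grasp point.
Start: joints at [1.112, 0.342, 1.524, -0, 1.275, -0.146], TCP at [0.162, 0.5, 0.235] pointing down, gripper open.
Joint ranges: [-2.53, 2.53], [-0.77, 2.02], [0.04, 2.7], [-1, 4.14], [0.28, 2.66], [-3.11, 3.11]. Speed limits (rad/s): [2.57, 2.57, 3.14, 3.14, 3.14, 3.14].

INTERFACE

Orientations are given as [roll, pitch, yaw] about the fixed x, y, z axes, in that order (R = Rz(yaw) Ry(pitch) Rx(roll)).
In Python, from cell import robot gives the robot as it stands. The module is installed in compiled form; this text tells all that it offers.
- The arm moves only by the shell command python3 -m jog 'ROWS' [FORCE]. ROWS is JSON, a list that holds one entry, the list of rows, each a list of 5 numbers: the gripper's target within -1 to 1 (fully open at 1, half-way at 0, shut at -1), then the shift along the tool's x, y, z in m, then the turn about the tool's z in rad. A call has 1 to 5 rows; each row is the pose to reach, as a shift and turn from the pose commanded when the call began, along the tool's axes at that moment; what a row does not reach only later rows make up. A row lasts 1/12 s, in which the tool goes at most 41.7 mm and 7.16 degrees, less where a joint would pass 70% of its speed; a pose out of reach is approached as far as the arm can. A call with a gripper value outside its range is refused whole. The fingers move at their own pace and stop on an object; FORCE is the grip in N (left out, the last holds). Time passes only in rows, so rows that repeat a pose let the fingers close. It gives the time, the measured TCP pose, the force, the opening and the grip force at its end, in the units of the state.
- robot.observe(): the state, without advancing time (a new reading comes with each control period).
- robot.read_camera(name): name is "scene" or "top" or "wrist"; returns the picture (400x640x3 uint8, red, green, blue); there is no depth.
- robot.camera_model(name): a dict with "camera_matrix" (3x3 intrinsics, pixels), "position" and "attitude" of the camera in the world; the wrist camera has in their place "mount" (4x4, takes a point from camera to tool coordinates, whose origin is the TCP and whose axes are the flange's). Camera axes: x right, y down, z forward; pixel columns grow to the right and rows downward; lengths in m; the calibration is good to about 2 mm. A picture is of the moment at which its call begins: read the wrist's pose just before it. camera_model takes no time and is no camera call.
- robot.hand_in(): hands the job in; it is judged then, once.
The state is a dict: "time": time; "qpos": joint angles; "qvel": joint speeds; "joint_efforts": joint torques, N m; "tool_pos": TCP position; "tool_rot": TCP orientation; "contact_force": force on the tool from outside, world axes, zero at the start; "torque": the same for the moment, N m; "opening": finger opening in m; "grip_force": force on a finger pad.
Only numpy, scipy, OpenCV 4.12 (cv2) and the standard library are available. Lean on these libraries where they do the work, as an engineer would, in place of code of your own. Each camera call takes 0.05 s, during which the arm holds its last target. There are 200 camera calls.

TASK

Load the vial tray into the autosampler's dock: pick it up by its upright grip, lay it gently in the dock's channel with its bare, holed end towards the white housing, and nudge it along the channel until its hole drops over the locating pin and the tray lies flat on the channel floor, then let go. Go by feel, for the pin is never quite in the same place: do not press or bump the tray hard against the dock or pin, and leave the other things on the bench alone.

Things in the scene. Friction and masses are not known exactly. Their poses are not given: they have to be found in the camera images.
- tray_grip (a point): Where to grasp the loose grey vial tray (0.25 to 0.5 kg): centre line of its upright black grip, a tab 50 mm along x, 12 mm thick along y, top 82 mm above the tray's underside. This point is 68 mm above the underside; all else on the tray is lower than 43 mm. Axes are the tray's: z up, y along the tray, x across.
- tray_hole (a point): Centre of the tray's round through hole, at the underside of its plate: 12 mm across, 50 mm towards the bare end (-y) from the grip point, 55 mm from that end. Same axes. Height 0 on the bench, 30 mm when seated in the dock.
- tray: The same tray; origin on its underside, on its centre line, 20 mm from the grip point towards the bare end (-y). Base plate 100 mm (x) by 165 mm (y) by 8 mm, from y = -85 mm (bare end with the hole) to +80 mm. At the +y end an upright end wall, flush with the plate's end, 30 mm high from the underside: a good face to push on.
- dock: Fixed white loading dock. Origin on the bench below the middle of the pin slot; y along the channel, z up. Channel floor 30 mm up, y = -80 to +155 mm, open at +y; aluminium side rails (y -70 to +145) 102.6 mm apart: 1.3 mm play each side of the tray, 7 mm high, flared lips above (to 14 mm over the floor, 7 mm wider a side). White housing 110 mm high begins at y = -85 mm.
- dock_slot (a point): Middle of the narrow dark slot along y in the channel floor, on its centre line, at floor height. A steel locating pin (8 mm across, 5 mm high, tapered top) is clamped fast in it, up to 16 mm either way along y, place not measured. Off the hole the tray rests tilted on it (about 2.5 degrees) and slides under 1 to 5 N; over the hole it drops 5 mm and the pin stops it.
- vial0: Loose capped glass vial standing on the bench, 23 mm across, 75 mm high, origin at its foot. Leave alone.
- vial1: A second vial like the first. Leave alone.
- beaker: Loose glass beaker, 68 mm across, 85 mm high, origin at its foot. Leave alone.
- solvent: Loose amber bottle, 70 mm across, 140 mm high, origin at its foot. Leave alone.
- jar: Loose lidded jar, 56 mm across, 60 mm high, origin at its foot. Leave alone.
- spare: Loose spare vial rack with no grip and no hole, 100 by 160 by 30 mm (vials to 42 mm), origin under its centre. Leave alone.

How it is judged:
By the outcome, as a careful person would: the job done as asked, in the order asked, and still so for the second after the job is handed in, with the robot touching nothing.
It also fails if it takes over 54 s, if anything falls off the work surface, if the arm or the gripper's body presses on something with over 40 N, if the wrist force passes 120 N, or if a joint passes its speed limit or range.

## Working session

There is one attempt and no reset: what is moved stays moved. The work goes in short steps, Python scripts to look and compute and a shell command to move; the robot and the scene stay as the last step left them, time stands still between calls to the robot, and variables do not carry over. Pictures are saved under pics/ and viewed, at most 10 in all, crops included, and the job is handed in when it is done.

```bash
mkdir -p pics; python3 - <<'E'
from cell import robot
import cv2,numpy as np
for n in("scene","top"):
    im=robot.read_camera(n);cv2.imwrite(f"pics/{n}0.png",im[:,:,::-1])
    m=robot.camera_model(n);print(n,m)
print(robot.camera_model("wrist"))
print(robot.observe())
E
```

```text
scene {'camera_matrix': array([[517.51853313,   0.        , 317.08810216],
       [  0.        , 517.51853313, 206.13848575],
       [  0.        ,   0.        ,   1.        ]]), 'position': array([ 1.51901499, -0.29142397,  0.97494043]), 'attitude': array([-2.27901815,  0.01928962,  1.16659475])}
top {'camera_matrix': array([[455.64647086,   0.        , 318.13139102],
       [  0.        , 455.64647086, 192.46857071],
       [  0.        ,   0.        ,   1.        ]]), 'position': array([0.47362826, 0.07307937, 1.31115495]), 'attitude': array([-3.08052235,  0.01839274, -1.55786163])}
{'camera_matrix': array([[293.17964618,   0.        , 319.70509396],
       [  0.        , 293.17964618, 199.29099299],
       [  0.        ,   0.        ,   1.        ]]), 'mount': array([[ 2.12236107e-04, -9.60335391e-01, -2.78847433e-01,
         7.49787144e-02],
       [ 9.99999712e-01,  4.06948156e-04, -6.40388433e-04,
        -4.97806846e-04],
       [ 7.28464125e-04, -2.78847217e-01,  9.60335201e-01,
        -1.49767466e-01],
       [ 0.00000000e+00,  0.00000000e+00,  0.00000000e+00,
         1.00000000e+00]])}
{'time': 0.1, 'qpos': array([ 1.11200174e+00,  3.42662444e-01,  1.52492238e+00,  1.31332562e-05,
        1.27543739e+00, -1.46009646e-01]), 'qvel': array([-6.20857415e-04,  5.32718637e-05,  3.63388634e-04, -2.69120333e-03,
       -4.58105125e-04,  1.14830169e-04]), 'joint_efforts': array([ 1.20487937e-03, -4.32011032e+01, -2.44695550e+01,  7.18683307e-02,
        5.26807085e-02, -8.07576930e-05]), 'tool_pos': array([0.16136464, 0.49920405, 0.23410928]), 'tool_rot': array([-3.14018012e+00, -2.20415172e-04,  2.82880373e+00]), 'contact_force': array([-0.74727202,  0.4714502 , -0.22270869]), 'torque': array([ 0.00520999, -0.0471888 , -0.01097212]), 'grip_force': 0.0, 'opening': 0.09221962824834619}
```

View pics/top0.png

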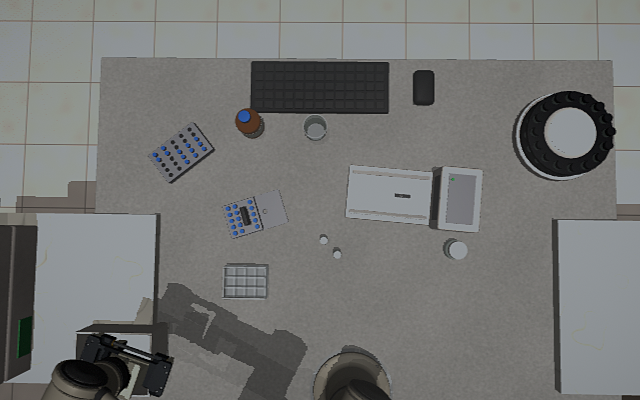

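View pics/scene0.png

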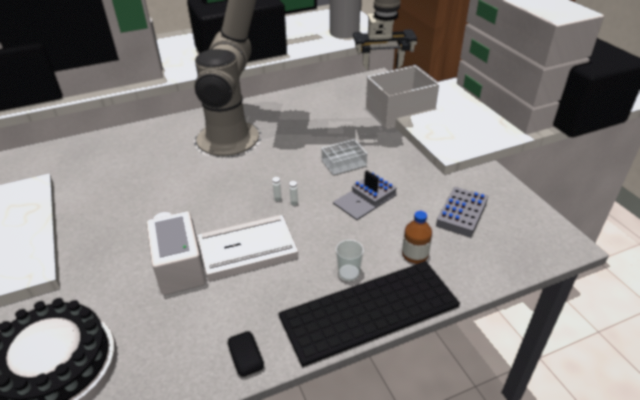

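The top view shows the tray at about (256,214), with its grip at (244,215) and hole at (264,211). The dock slot is at (402,195), with the housing on the right (-y). I'll enlarge both areas.

```bash
cat > h.py <<'E'
import numpy as np,cv2
from scipy.spatial.transform import Rotation as R
from cell import robot
def ext(n,obs=None):
    m=robot.camera_model(n);K=m["camera_matrix"]
    if n!="wrist": return K,R.from_euler('xyz',m["attitude"]).as_matrix(),np.array(m["position"])
    Rt=R.from_euler('xyz',obs["tool_rot"]).as_matrix();M=m["mount"]
    return K,Rt@M[:3,:3],Rt@M[:3,3]+obs["tool_pos"]
def px2w(n,uv,z,obs=None):
    K,Rc,p=ext(n,obs);d=Rc@np.linalg.solve(K,[*uv,1.]);return p+d*(z-p[2])/d[2]
def w2px(n,P,obs=None):
    K,Rc,p=ext(n,obs);c=K@(Rc.T@(np.asarray(P)-p));return c[:2]/c[2]
E
python3 - <<'E'
import cv2,numpy as np
im=cv2.imread("pics/top0.png")
a=cv2.resize(im[185:245,215:295],(400*2,300*2)[:2] and (400,300),interpolation=cv2.INTER_CUBIC)
b=cv2.resize(im[155:240,335:495],(800,425)[:2] and (800,425),interpolation=cv2.INTER_CUBIC)
o=np.zeros((600,800,3),np.uint8);o[:175+125,:400]=a
s=cv2.resize(b,(560,298));o[300:598,:560]=s
cv2.imwrite("pics/crop.png",o)
E
```

```text
(no output)
```

View pics/crop.png

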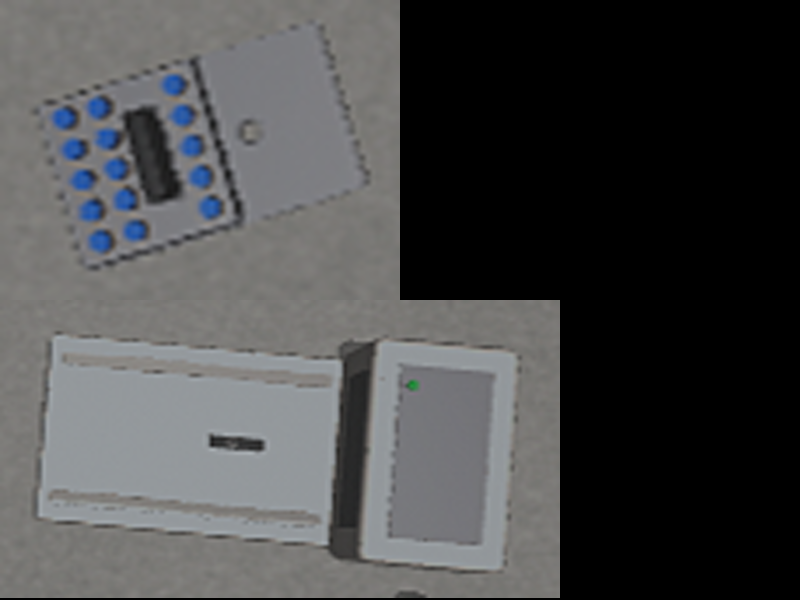

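```bash
python3 - <<'E'
from h import *
a=lambda x,y,z:px2w("top",(215+x/5-.4,185+y/5-.4),z)[:3]
b=lambda x,y,z:px2w("top",(335+x/3.5-.35,155+(y-300)/3.5-.35),z)
h=a(249,131,.008);c1=a(318,22,.008);c2=a(368,182,.008);w1=a(38,108,.03);w2=a(88,268,.03)
print("hole",h,"bare",c1,c2,"wall",w1,w2)
for d in(c2-c1,w2-w1): print("yaw of -x",np.degrees(np.arctan2(d[1],d[0])),np.linalg.norm(d))
ax=(w1+w2-c1-c2)/2;print("axis",np.degrees(np.arctan2(ax[1],ax[0])),np.linalg.norm(ax[:2]))
g=[a(x,y,.082) for x,y in((140,108),(165,195))];print("grip",g)
s1,s2=b(209,441,.03),b(264,444,.03);print("slot",s1,s2,(s1+s2)/2)
r=[b(*p,.044) for p in((62,358),(330,381),(50,496),(320,520))]
for d in(r[0]-r[1],r[2]-r[3]):print("rail",np.degrees(np.arctan2(d[1],d[0])),np.linalg.norm(d))
print(r, sum(r)/4)
E
```

```text
hole [0.49857627 0.2513557  0.008     ] bare [0.5616325  0.21289558 0.008     ] [0.47029915 0.1825858  0.008     ] wall [0.50963315 0.36801663 0.03      ] [0.42008229 0.33748182 0.03      ]
yaw of -x -161.64111676249706 0.09623130062714315
yaw of -x -161.17178915428062 0.09461358618130163
axis 108.24798508205518 0.16321668063649603
grip [array([0.50885722, 0.30061559, 0.082     ]), array([0.46206157, 0.28599113, 0.082     ])]
slot [ 0.54725664 -0.1165059   0.03      ] [ 0.54537149 -0.16047209  0.03      ] [ 0.54631406 -0.13848899  0.03      ]
rail 85.69189299567316 0.2133292014466056
rail 85.63494912684158 0.2138653662747282
[array([0.61134525, 0.00261176, 0.044     ]), array([ 0.59532   , -0.21011468,  0.044     ]), array([0.50125586, 0.01119989, 0.044     ]), array([ 0.48497839, -0.20204513,  0.044     ])] [ 0.54822488 -0.09958704  0.044     ]
```

```bash
python3 -m jog '[[[1,-0.037,-0.009,0,0],[1,-0.074,-0.019,0,0],[1,-0.111,-0.028,0,0],[1,-0.148,-0.037,0,0],[1,-0.185,-0.046,0,0]]]' 15
python3 -m jog '[[[1,-0.037,-0.009,0,-0.12],[1,-0.074,-0.019,0,-0.24],[1,-0.111,-0.028,0,-0.36],[1,-0.148,-0.037,0,-0.48],[1,-0.184,-0.047,0,-0.6]]]'
python3 -m jog '[[[1,0,0,0,-0.03],[1,0,0,0,-0.03],[1,0,0,0,-0.03]]]'
python3 - <<'E'
from h import *
import pickle
o=robot.observe();im=robot.read_camera("wrist");cv2.imwrite("pics/w1.png",im[:,:,::-1]);pickle.dump(o,open("w1.pkl","wb"))
print(o["tool_pos"],o["tool_rot"],o["time"])
E
```

```text
time: 0.52
tool_pos: [0.3244, 0.3976, 0.2345]
tool_rot: [-3.141, -0.0, 2.829]
contact_force: [0.3, 0.7, 0.3]
opening: 0.0919
grip_force: 0.0
time: 0.93
tool_pos: [0.485, 0.2964, 0.2344]
tool_rot: [3.141, -0.001, -2.856]
contact_force: [0.5, 0.7, 0.6]
opening: 0.0915
grip_force: 0.0
time: 1.18
tool_pos: [0.4833, 0.2976, 0.2341]
tool_rot: [3.141, -0.002, -2.834]
contact_force: [0.6, 0.6, -0.0]
opening: 0.0921
grip_force: 0.0
[0.48333305 0.29756419 0.23413726] [ 3.14128759e+00 -1.52005763e-03 -2.83369466e+00] 1.1833
```

View pics/w1.png

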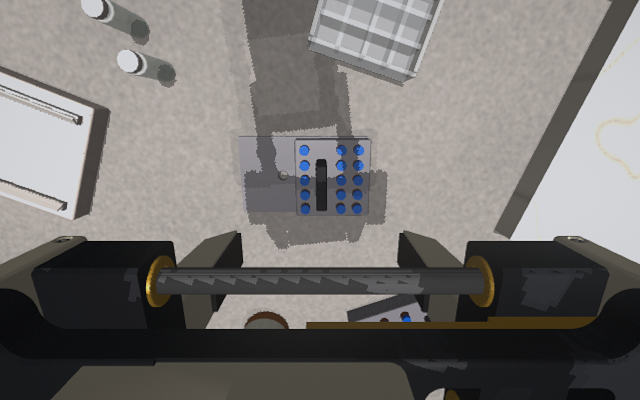

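The wrist view shows the tray aligned with the image axes: grip (316–327, 158–212), hole (283,175). Next I'll fit the tray's pose to this view.

```bash
python3 - <<'E'
from h import *
import pickle
o=pickle.load(open("w1.pkl","rb"));im=cv2.imread("pics/w1.png")
h=px2w("wrist",(283,175.5),.008,o);print("hole",h)
a=np.radians(18);yd=np.array([-np.sin(a),np.cos(a),0]);print("grip from hole",h+yd*.05)
for p,z in(((321.5,212),.082),((321.5,158),.05),((321.5,165),.082)):print(px2w("wrist",p,z,o))
ex=[px2w("wrist",p,.03,o) for p in((371,137),(370,214))];print("wall",ex)
d=ex[1]-ex[0];print(np.degrees(np.arctan2(d[1],d[0])),np.linalg.norm(d))
c=[px2w("wrist",p,.008,o) for p in((239,137),(246.5,212))];print("bare",c)
# dark grip mask
g=im[140:225,305:340].max(2);ys,xs=np.where(g<45);print(xs.min()+305,xs.max()+305,ys.min()+140,ys.max()+140)
cv2.imwrite("pics/w1c.png",cv2.resize(im[125:225,230:390],(800,500),interpolation=cv2.INTER_CUBIC))
E
```

```text
hole [0.49902273 0.25161052 0.008     ]
grip from hole [0.48357188 0.29916334 0.008     ]
[0.50803874 0.30676167 0.082     ]
[0.45645794 0.29044902 0.05      ]
[0.45910993 0.29109893 0.082     ]
wall [array([0.41765991, 0.33970047, 0.03      ]), array([0.50838697, 0.37213428, 0.03      ])]
19.67134174064612 0.0963501556674515
bare [array([0.46836163, 0.18557019, 0.008     ]), array([0.56232265, 0.21815378, 0.008     ])]
307 326 159 210
```

View pics/w1c.png

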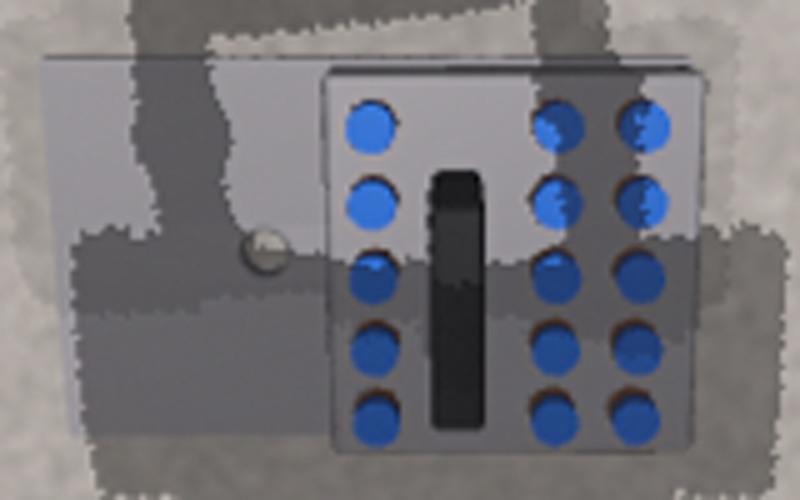

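The crop puts the grip centre at about (0.4836, 0.299), with a tray yaw of about 18.6°. Before grasping I'll fly empty over the dock to measure its position and find the pin.

```bash
python3 -m jog '[[[1,0.006,-0.04,0,0],[1,0.013,-0.08,0,0],[1,0.019,-0.12,0,0],[1,0.026,-0.16,0,0],[1,0.032,-0.2,0,0]]]'
python3 -m jog '[[[1,0.006,-0.04,0,0.08],[1,0.013,-0.08,0,0.16],[1,0.019,-0.12,0,0.24],[1,0.026,-0.16,0,0.32],[1,0.032,-0.2,0,0.385]]]'
python3 -m jog '[[[1,0,0,0,0],[1,0,0,0,0],[1,0,0,0,0]]]'
python3 - <<'E'
from h import *
import pickle
o=robot.observe();im=robot.read_camera("wrist");cv2.imwrite("pics/w2.png",im[:,:,::-1]);pickle.dump(o,open("w2.pkl","wb"))
u=w2px("wrist",(.5458,-.1375,.03),o);print(u,o["tool_rot"],o["qpos"])
x,y=np.round(u).astype(int)
b=cv2.resize(im[max(0,y-20):y+20,x-40:x+40],(800,400),interpolation=cv2.INTER_CUBIC)
out=np.zeros((600,800,3),np.uint8);out[:200,:400]=cv2.resize(b,(400,200));out[200:,:640]=im
cv2.imwrite("pics/w2c.png",out[:,:,::-1]);print(x-40,y-20)
E
```

```text
time: 1.65
tool_pos: [0.5133, 0.0973, 0.235]
tool_rot: [3.141, 0.0, -2.83]
contact_force: [1.2, 0.1, 0.3]
opening: 0.0917
grip_force: 0.0
time: 2.07
tool_pos: [0.5445, -0.103, 0.2351]
tool_rot: [3.141, 0.0, 3.064]
contact_force: [0.7, 0.7, 0.4]
opening: 0.092
grip_force: 0.0
time: 2.32
tool_pos: [0.5445, -0.1012, 0.2347]
tool_rot: [3.141, -0.0, 3.068]
contact_force: [-0.2, -0.0, -0.4]
opening: 0.0921
grip_force: 0.0
[290.98634468 180.88247074] [ 3.14072873e+00 -4.70176587e-04  3.06784577e+00] [-3.22562248e-01  3.95359397e-01  1.44326085e+00  7.48067730e-04
  1.30364092e+00 -1.81980921e+00]
251 161
```

View pics/w2c.png

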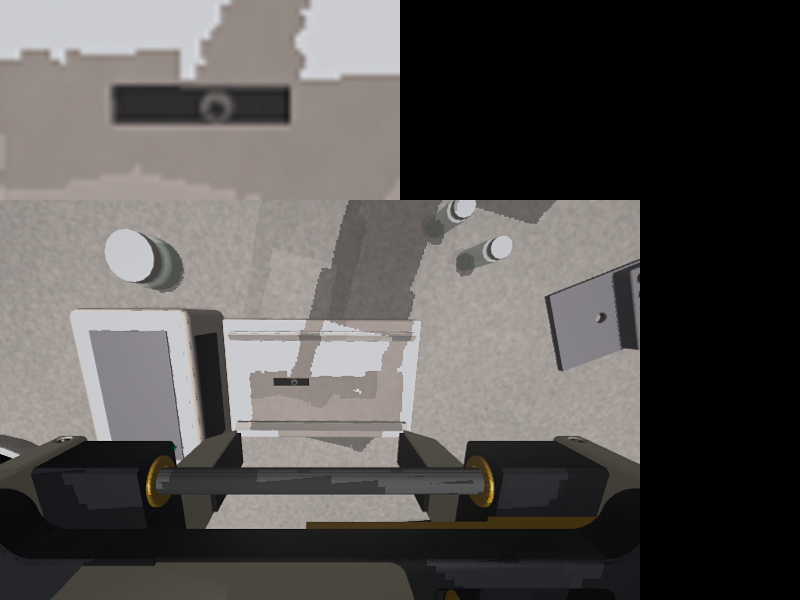

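The wrist view shows the slot clearly, with the pin a little to the +y side of its middle: crop (216,106) against slot centre (201,104).

```bash
python3 - <<'E'
from h import *
import pickle
o=pickle.load(open("w2.pkl","rb"))
f=lambda x,y,z:px2w("wrist",(251+x/5-.4,161+y/5-.4),z,o)
s1,s2=f(112,104,.03),f(291,105.5,.03);print("slot",(s1+s2)/2,np.linalg.norm(s2-s1));d=s2-s1;print(np.degrees(np.arctan2(d[1],d[0])))
print("pin",f(216,106,.035))
im=cv2.imread("pics/w2.png");g=cv2.cvtColor(im,cv2.COLOR_BGR2GRAY)
for l in cv2.createLineSegmentDetector().detect(g[100:245,215:430])[0][:,0]:
    l=l+[215,100]*2
    if np.hypot(l[2]-l[0],l[3]-l[1])>70 and abs(l[3]-l[1])<15:
        a,b=px2w("wrist",l[:2],.037,o),px2w("wrist",l[2:],.037,o);d=b-a if b[1]>a[1] else a-b
        print(l.round(1),np.degrees(np.arctan2(d[1],d[0])).round(2),((a+b)/2).round(4))
E
```

```text
slot [ 0.54663284 -0.13768789  0.03      ] 0.04427681117218095
85.29156781572277
pin [ 0.54611703 -0.13361232  0.035     ]
[304.4 119.8 224.4 119. ] 85.2 [ 0.4705 -0.1598  0.037 ]
[238.1 219.7 396.9 220.1] 85.6 [ 0.5968 -0.1084  0.037 ]
[400.6 230.4 239.4 229.7] 85.49 [ 0.6107 -0.1063  0.037 ]
[398.1 222.9 304.4 222.4] 85.5 [ 0.6036 -0.0662  0.037 ]
```

Dock: slot (0.5463, -0.1377), yaw about -4.5°, pin about 4 mm to +y. Going back to grasp.

```bash
python3 -m jog '[[[1,0.009,0.039,0,0],[1,0.018,0.079,0,0],[1,0.027,0.118,0,0],[1,0.036,0.158,0,0],[1,0.045,0.197,0,0]]]'
python3 -m jog '[[[1,0.009,0.039,0,-0.08],[1,0.018,0.079,0,-0.16],[1,0.027,0.118,0,-0.24],[1,0.036,0.158,0,-0.32],[1,0.045,0.197,0,-0.398]]]'
python3 -m jog '[[[1,0,0,0.02,0],[1,0,0,0.04,0],[1,0,0,0.06,0],[1,0,0,0.06,0],[1,0,0,0.06,0]]]'
```

```text
time: 2.78
tool_pos: [0.5131, 0.101, 0.2351]
tool_rot: [3.141, 0.0, 3.07]
contact_force: [1.2, 0.7, 0.5]
opening: 0.0921
grip_force: 0.0
time: 3.2
tool_pos: [0.4821, 0.3008, 0.2352]
tool_rot: [3.141, 0.0, -2.811]
contact_force: [0.7, -0.4, -0.1]
opening: 0.0916
grip_force: 0.0
time: 3.62
tool_pos: [0.4829, 0.2981, 0.1745]
tool_rot: [3.142, -0.002, -2.816]
contact_force: [0.7, -0.3, 0.8]
opening: 0.0915
grip_force: 0.0
```

```bash
python3 -m jog '[[[1,0,0.001,0.03,0],[1,0,0.001,0.06,0],[1,0,0.001,0.09,0],[1,0,0.001,0.11,0],[1,0,0.001,0.1165,0]]]'
python3 -m jog '[[[0,0,0,0,0],[-0.3,0,0,0,0],[-0.5,0,0,0,0],[-0.6,0,0,0,0],[-0.65,0,0,0,0]]]' 25
python3 -m jog '[[[-1,0,0,0,0],[-1,0,0,0,0],[-1,0,0,0,0],[-1,0,0,0,0],[-1,0,0,0,0]]]' 25
python3 -m jog '[[[-1,0,0,0,0],[-1,0,0,0,0],[-1,0,0,-0.005,0],[-1,0,0,-0.01,0],[-1,0,0,-0.015,0]]]' 25
```

```text
time: 4.03
tool_pos: [0.4831, 0.2979, 0.0568]
tool_rot: [-3.141, -0.003, -2.818]
contact_force: [-0.5, -0.2, -0.4]
opening: 0.0918
grip_force: 0.0
time: 4.45
tool_pos: [0.485, 0.2982, 0.0597]
tool_rot: [3.141, 0.003, -2.818]
contact_force: [0.3, -0.2, 0.2]
opening: 0.0632
grip_force: 0.0
time: 4.87
tool_pos: [0.4842, 0.2979, 0.0582]
tool_rot: [3.142, -0.0, -2.818]
contact_force: [-0.7, -0.3, 0.0]
opening: 0.0299
grip_force: 0.0
time: 5.28
tool_pos: [0.4841, 0.2978, 0.0735]
tool_rot: [-3.142, -0.001, -2.818]
contact_force: [0.4, 0.5, -3.1]
opening: 0.0119
grip_force: 25.0
```

```bash
python3 -m jog '[[[-1,0,0,-0.02,0],[-1,0,0,-0.045,0],[-1,0,0,-0.07,0],[-1,0,0,-0.09,0],[-1,0,0,-0.1,0]]]'
python3 -m jog '[[[-1,0.002,-0.015,0,0],[-1,0.006,-0.04,0,0],[-1,0.01,-0.07,0,0],[-1,0.014,-0.1,0,0],[-1,0.018,-0.13,0,0]]]'
python3 -m jog '[[[-1,0.004,-0.03,0,0],[-1,0.008,-0.06,0,0],[-1,0.012,-0.09,0,0],[-1,0.016,-0.12,0,0],[-1,0.02,-0.145,0,0]]]'
python3 -m jog '[[[-1,0.004,-0.03,0,0.06],[-1,0.007,-0.055,0,0.14],[-1,0.01,-0.075,0,0.24],[-1,0.013,-0.09,0,0.34],[-1,0.0133,-0.092,0,0.402]]]'
python3 -m jog '[[[-1,0,0,0,0],[-1,0,0,0,0],[-1,0,0,0,0],[-1,0,0,0,0]]]'
python3 - <<'E'
from h import *
import pickle
o=robot.observe();im=robot.read_camera("wrist");cv2.imwrite("pics/w3.png",im[:,:,::-1]);pickle.dump(o,open("w3.pkl","wb"))
print(o["tool_pos"],o["tool_rot"])
E
```

```text
time: 5.7
tool_pos: [0.4852, 0.2983, 0.1765]
tool_rot: [3.141, 0.005, -2.818]
contact_force: [0.0, 0.8, -1.4]
opening: 0.012
grip_force: 25.0
time: 6.12
tool_pos: [0.508, 0.1677, 0.1729]
tool_rot: [3.141, -0.001, -2.818]
contact_force: [0.1, 1.2, -1.8]
opening: 0.0118
grip_force: 25.0
time: 6.53
tool_pos: [0.5354, 0.023, 0.1728]
tool_rot: [3.142, -0.001, -2.819]
contact_force: [0.8, -0.3, -2.9]
opening: 0.0117
grip_force: 25.0
time: 6.95
tool_pos: [0.5521, -0.0693, 0.1727]
tool_rot: [-3.141, -0.001, 3.055]
contact_force: [0.4, 0.1, -1.4]
opening: 0.0118
grip_force: 25.0
time: 7.28
tool_pos: [0.552, -0.0657, 0.1731]
tool_rot: [3.141, -0.0, 3.065]
contact_force: [-0.3, 0.2, -2.9]
opening: 0.0119
grip_force: 25.0
[ 0.55201087 -0.06574066  0.17312691] [ 3.14137821e+00 -2.44017345e-04  3.06505899e+00]
```

View pics/w3.png

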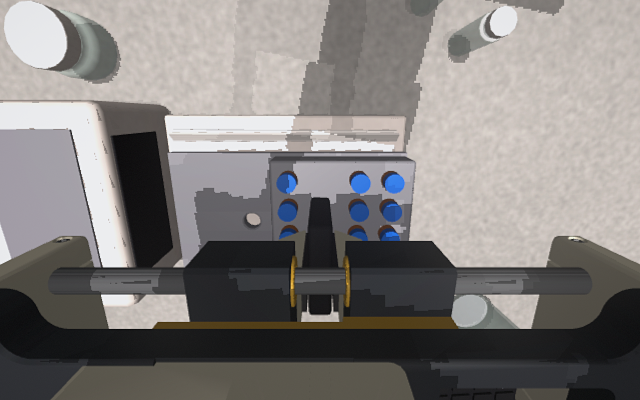

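The tray is held square, hole at (253,219), grip vertical between the pads. I'll check the hole's lateral offset against the dock axis.

```bash
python3 - <<'E'
from h import *
import pickle
o=pickle.load(open("w3.pkl","rb"));im=cv2.imread("pics/w3.png")
g=im[205:232,240:267].max(2)
n,l,s,c=cv2.connectedComponentsWithStats((g>150).astype(np.uint8));k=1+np.argmax(s[1:,4]);uv=c[k]+[240,205];print(uv,s[k])
a=np.radians(-4.5);Y=np.array([-np.sin(a),np.cos(a)]);X=np.array([np.cos(a),np.sin(a)])
S=np.array([.5463,-.1377])
for z in(.115,.123):
    p=px2w("wrist",uv,z,o)[:2]-S;print("hole dock",p@X,p@Y)
p=o["tool_pos"][:2]-S;print("tcp dock",p@X,p@Y)
# tray near edges
for uv in((272,159),(413,160)):
    p=px2w("wrist",uv,.145,o)[:2]-S;print(p@X,p@Y)
E
```

```text
[253.02564103 218.72649573] [  7   9  13  11 117]
hole dock 0.0006111109594466827 0.021305344757184486
hole dock -0.002299065369093049 0.02323350091152092
tcp dock 4.739976512619178e-05 0.07218558155194874
-0.04886316634786132 0.042421679869344864
-0.04844891377132885 0.1281465322489364
```

```bash
python3 -m jog '[[[-1,0,0,0.015,0],[-1,0,0,0.035,0],[-1,0,0,0.05,0],[-1,0,0,0.06,0],[-1,0,0,0.065,0]]]'
python3 -m jog '[[[-1,0,0,0,0],[-1,0,0,0.001,0],[-1,0,0,0.002,0],[-1,0,0,0.003,0],[-1,0,0,0.004,0]]]'
python3 -m jog '[[[-1,0,0,0.001,0],[-1,0,0,0.002,0],[-1,0,0,0.003,0],[-1,0,0,0.004,0],[-1,0,0,0.004,0]]]'
```

```text
time: 7.75
tool_pos: [0.5515, -0.0659, 0.1068]
tool_rot: [3.141, -0.002, 3.064]
contact_force: [-0.0, -0.3, -2.7]
opening: 0.0118
grip_force: 25.0
time: 8.17
tool_pos: [0.5525, -0.0665, 0.1048]
tool_rot: [-3.141, 0.001, 3.063]
contact_force: [-0.3, -0.7, -2.9]
opening: 0.0117
grip_force: 25.0
time: 8.58
tool_pos: [0.552, -0.0664, 0.1]
tool_rot: [3.141, -0.0, 3.063]
contact_force: [-0.5, -0.3, -2.8]
opening: 0.0114
grip_force: 25.0
```

```bash
python3 -m jog '[[[-1,0,0,0.0007,0],[-1,0,0,0.0014,0],[-1,0,0,0.002,0],[-1,0,0,0.002,0]]]'
```

```text
time: 8.92
tool_pos: [0.5521, -0.0664, 0.0981]
tool_rot: [3.141, -0.0, 3.063]
contact_force: [0.1, 0.5, -2.6]
opening: 0.0121
grip_force: 25.0
```

```bash
python3 -m jog '[[[-1,0,0,0.0005,0],[-1,0,0,0.001,0],[-1,0,0,0.0015,0],[-1,0,0,0.0015,0]]]'
python3 -m jog '[[[-1,0,0,0.0005,0],[-1,0,0,0.001,0],[-1,0,0,0.001,0]]]'
```

```text
time: 9.25
tool_pos: [0.5521, -0.0664, 0.0966]
tool_rot: [3.141, -0.0, 3.063]
contact_force: [0.1, 0.3, -2.5]
opening: 0.0117
grip_force: 25.0
time: 9.5
tool_pos: [0.5521, -0.0664, 0.0956]
tool_rot: [3.141, -0.0, 3.063]
contact_force: [-0.6, 0.7, -2.8]
opening: 0.0119
grip_force: 25.0
```

```bash
python3 -m jog '[[[-1,0,0,0.0005,0],[-1,0,0,0.001,0],[-1,0,0,0.001,0]]]'
```

```text
time: 9.75
tool_pos: [0.5523, -0.0664, 0.0951]
tool_rot: [3.142, 0.001, 3.063]
contact_force: [-0.7, 1.1, 1.7]
opening: 0.0119
grip_force: 25.0
```

```bash
python3 -m jog '[[[-1,0,0,0.0005,0],[-1,0,0,0.001,0],[-1,0,0,0.001,0]]]'
```

```text
time: 10.0
tool_pos: [0.5526, -0.0662, 0.0946]
tool_rot: [3.141, 0.001, 3.063]
contact_force: [-2.0, 2.2, 7.3]
opening: 0.0118
grip_force: 25.0
```

```bash
python3 - <<'E'
from h import *
o=robot.observe();print(o["contact_force"],o["torque"],o["tool_rot"],o["tool_pos"])
im=robot.read_camera("wrist");s=robot.read_camera("scene");cv2.imwrite("pics/w4.png",im[:,:,::-1])
out=np.zeros((600,800,3),np.uint8);out[:300,:]=cv2.resize(im[90:240,110:510],(800,300));out[300:,:]=cv2.resize(s[190:290,130:397],(800,300),interpolation=cv2.INTER_CUBIC)
cv2.imwrite("pics/w4c.png",out[:,:,::-1])
E
```

```text
[-2.00282876  2.15059563  7.33224843] [ 0.04045265  0.48973553 -0.09805406] [3.14149680e+00 1.44045939e-03 3.06284062e+00] [ 0.55258148 -0.06623045  0.09464547]
```

View pics/w4c.png

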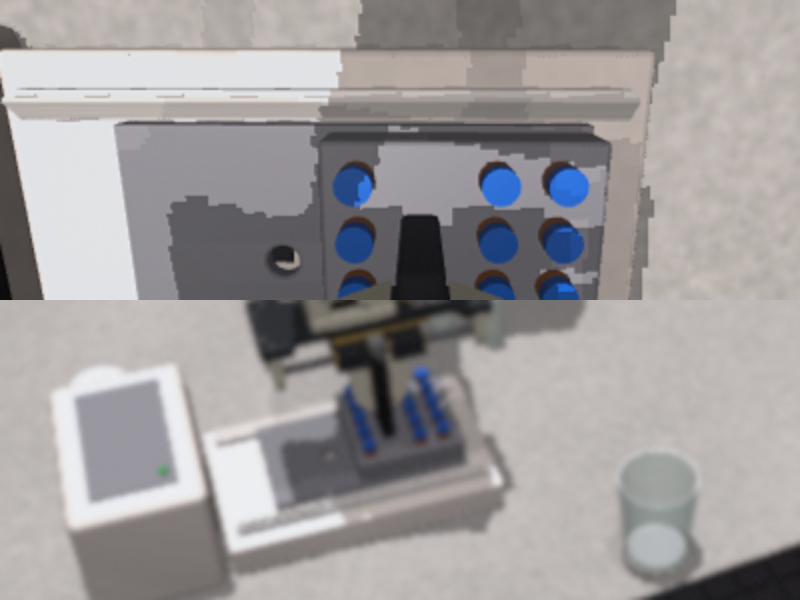

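Contact came about 2 mm above the expected pin height, which suggests a rail lip. The view shows the near rail's inner edge at crop row 118 and the tray edge at row 124, so I'll measure the lateral fit.

```bash
python3 - <<'E'
from h import *
o=robot.observe()
a=np.radians(-4.5);Y=np.array([-np.sin(a),np.cos(a)]);X=np.array([np.cos(a),np.sin(a)]);S=np.array([.5463,-.1377])
im=cv2.imread("pics/w4.png");g=cv2.cvtColor(im,cv2.COLOR_BGR2GRAY)
for l in cv2.createLineSegmentDetector().detect(g[105:175,100:440])[0][:,0]:
    l=l+[100,105]*2
    if np.hypot(l[2]-l[0],l[3]-l[1])>45 and abs(l[3]-l[1])<15:
        r=[]
        for z in(.03,.037,.044):
            A,B=[px2w("wrist",p,z,o)[:2]-S for p in(l[:2],l[2:])];r.append(((A+B)/2@X*1e3).round(1))
        d=B-A if B[1]>A[1] else A-B
        print(l.round(1),"x at z30,37,44:",r,"yaw",(np.degrees(np.arctan2(d[1],d[0]))-90).round(2))
def f(x,y,z):
    p=px2w("wrist",(110+x/2,90+y/2),z,o)[:2]-S;return p@X*1e3,p@Y*1e3
print("tray corner bottom/top",f(115,124,.037),f(115,124,.045),"hole",f(283,258,.045))
print("tcp",(o["tool_pos"][:2]-S)@X,(o["tool_pos"][:2]-S)@Y)
# same through top camera earlier: slot center of rails in w2 frame
o2=__import__("pickle").load(open("w2.pkl","rb"))
for v,z in((119.8,.044),(219.9,.044),(219.9,.037),(222.6,.037),(222.6,.03),(230,.044)):
    p=px2w("wrist",(304,v),z,o2)[:2]-S;print(v,z,p@X*1e3)
E
```

```text
[169.4 149.7 403.1 151. ] x at z30,37,44: [np.float64(-49.2), np.float64(-50.0), np.float64(-50.8)] yaw -4.79
[304.4 155.7 399.4 155.7] x at z30,37,44: [np.float64(-45.3), np.float64(-46.3), np.float64(-47.2)] yaw -4.53
[111.9 140.6 273.1 140.7] x at z30,37,44: [np.float64(-56.1), np.float64(-56.7), np.float64(-57.3)] yaw -4.53
[411.9 160.8 335.6 161.7] x at z30,37,44: [np.float64(-41.2), np.float64(-42.3), np.float64(-43.4)] yaw -3.82
[278.1 115.  133.1 114.9] x at z30,37,44: [np.float64(-73.9), np.float64(-73.9), np.float64(-73.9)] yaw -4.57
[264.4 152.5 169.4 152.4] x at z30,37,44: [np.float64(-47.7), np.float64(-48.6), np.float64(-49.4)] yaw -4.57
[119.4 132.7 276.9 132.8] x at z30,37,44: [np.float64(-61.7), np.float64(-62.1), np.float64(-62.5)] yaw -4.54
[171.9 149.4 120.6 149.7] x at z30,37,44: [np.float64(-49.8), np.float64(-50.6), np.float64(-51.4)] yaw -4.18
[273.1 135.1 120.6 134.6] x at z30,37,44: [np.float64(-60.2), np.float64(-60.7), np.float64(-61.2)] yaw -4.68
[434.4 115.6 281.9 115.4] x at z30,37,44: [np.float64(-73.5), np.float64(-73.5), np.float64(-73.6)] yaw -4.56

[... 299 characters left out ...]
 np.float64(-62.6)] yaw -4.53
[133.1 111.9 199.4 111.9] x at z30,37,44: [np.float64(-75.9), np.float64(-75.9), np.float64(-75.9)] yaw -4.43
[399.4 153.1 320.6 153.1] x at z30,37,44: [np.float64(-47.2), np.float64(-48.1), np.float64(-49.0)] yaw -4.49
tray corner bottom/top (np.float64(-48.856870202331955), np.float64(-36.062985099503926)) (np.float64(-49.85409213817856), np.float64(-31.926023709600702)) hole (np.float64(-1.6939008209631965), np.float64(21.782131992275513))
tcp 0.0006204934128233704 0.07174707329775934
119.8 0.044 -73.73229303952209
219.9 0.044 45.52903341721719
219.9 0.037 48.103204556295296
222.6 0.037 51.72750652751866
222.6 0.03 54.3746903919849
230 0.044 58.91365793860522
```

```bash
python3 -m jog '[[[-1,0,0,-0.0005,0],[-1,0,0,-0.001,0],[-1,-0.0005,0,-0.001,0],[-1,-0.001,0,-0.001,0],[-1,-0.001,0,-0.001,0]]]'
python3 -m jog '[[[-1,0,0,0.0005,0],[-1,0,0,0.001,0],[-1,0,0,0.001,0]]]'
python3 -c "
from cell import robot;o=robot.observe();print(o['torque'])"
```

```text
time: 10.52
tool_pos: [0.5529, -0.0663, 0.0948]
tool_rot: [3.141, -0.001, 3.063]
contact_force: [-3.1, 2.7, 5.5]
opening: 0.0121
grip_force: 25.0
time: 10.77
tool_pos: [0.5532, -0.0661, 0.0944]
tool_rot: [3.141, 0.0, 3.063]
contact_force: [-2.9, 3.7, 8.8]
opening: 0.0117
grip_force: 25.1
[ 0.13213139  0.79400188 -0.18237864]
```

```bash
python3 -m jog '[[[-1,0,0,-0.001,0],[-1,0,0,-0.002,0],[-1,0.001,0,-0.002,0],[-1,0.002,0,-0.002,0],[-1,0.002,0,-0.002,0]]]'
python3 -m jog '[[[-1,0,0,0.001,0],[-1,0,0,0.001,0],[-1,0,0,0.001,0]]]'
python3 -m jog '[[[-1,0,0,0.001,0],[-1,0,0,0.001,0],[-1,0,0,0.001,0]]]'
python3 -c "
from cell import robot;o=robot.observe();print(o['torque'])"
```

```text
time: 11.18
tool_pos: [0.5513, -0.0666, 0.0954]
tool_rot: [-3.141, 0.001, 3.063]
contact_force: [0.5, -0.6, -2.4]
opening: 0.012
grip_force: 25.0
time: 11.43
tool_pos: [0.5514, -0.0665, 0.095]
tool_rot: [-3.141, 0.001, 3.063]
contact_force: [0.3, 0.1, 2.1]
opening: 0.0122
grip_force: 25.0
time: 11.68
tool_pos: [0.5516, -0.0663, 0.0945]
tool_rot: [-3.141, 0.001, 3.063]
contact_force: [-1.0, 1.4, 7.0]
opening: 0.012
grip_force: 25.0
[-0.23033445  0.20661603 -0.03926416]
```

```bash
python3 -m jog '[[[-1,0,0,-0.001,0],[-1,0,0,-0.0025,0],[-1,0,0,-0.0025,0],[-1,0,0,-0.0025,0],[-1,0,0,-0.0025,0]]]'
python3 -c "
from cell import robot;o=robot.observe();print(o['torque'],o['contact_force'])"
python3 -m jog '[[[-1,0,0,0.001,0],[-1,0,0,0.002,0],[-1,0,0,0.002,0],[-1,0,0,0.002,0]]]'
python3 -c "
from cell import robot;o=robot.observe();print(o['torque'],o['contact_force'])"
```

```text
time: 12.1
tool_pos: [0.5513, -0.0664, 0.096]
tool_rot: [3.141, 0.0, 3.063]
contact_force: [3.1, 0.4, -0.5]
opening: 0.0119
grip_force: 25.0
[-0.01718711 -0.44889346  0.01959174] [ 3.05179408  0.41851563 -0.52132877]
time: 12.43
tool_pos: [0.5514, -0.0662, 0.0948]
tool_rot: [-3.142, 0.001, 3.063]
contact_force: [0.3, 2.5, 4.0]
opening: 0.0117
grip_force: 25.0
[-0.0925341  -0.05713427  0.00117272] [0.26692295 2.53022317 4.01421028]
```

The torque puts the contact on the centre line, ahead of the grip, so the tray is resting on the pin and between the rails. I'll ease the grip force so the tail settles softly.

```bash
python3 -m jog '[[[-1,0,0,0,0],[-1,0,0,0,0]]]' 10
python3 -m jog '[[[-1,0,0,0,0],[-1,0,0,0,0]]]' 5
python3 -m jog '[[[-1,0,0,0.0005,0],[-1,0,0,0.001,0],[-1,0,0,0.0015,0],[-1,0,0,0.002,0],[-1,0,0,0.0025,0]]]' 3
```

```text
time: 12.6
tool_pos: [0.5514, -0.0661, 0.0946]
tool_rot: [3.141, 0.001, 3.063]
contact_force: [1.1, 3.1, 5.1]
opening: 0.0118
grip_force: 10.0
time: 12.77
tool_pos: [0.5512, -0.0659, 0.0943]
tool_rot: [3.141, 0.0, 3.063]
contact_force: [0.4, 4.3, 4.4]
opening: 0.0121
grip_force: 5.0
time: 13.18
tool_pos: [0.5509, -0.0659, 0.0916]
tool_rot: [3.141, -0.001, 3.063]
contact_force: [0.7, 5.9, 5.0]
opening: 0.013
grip_force: 3.0
```

```bash
python3 -m jog '[[[-0.72,0,0,0,0],[-0.7,0,0,0,0],[-0.65,0,0,0,0],[-0.6,0,0,0,0],[-0.55,0,0,0,0]]]'
python3 -m jog '[[[-0.4,0,0,0,0],[-0.2,0,0,0,0],[0,0,0,0,0],[0,0,0,0,0],[0,0,0,0,0]]]'
python3 - <<'E'
from h import *
o=robot.observe();print(o["tool_pos"],o["contact_force"])
im=robot.read_camera("wrist");s=robot.read_camera("scene");cv2.imwrite("pics/w5.png",im[:,:,::-1])
out=np.zeros((600,800,3),np.uint8);out[:300,:]=cv2.resize(im[90:240,110:510],(800,300));out[300:,:]=cv2.resize(s[190:290,130:397],(800,300),interpolation=cv2.INTER_CUBIC)
cv2.imwrite("pics/w5c.png",out[:,:,::-1])
E
```

```text
time: 13.6
tool_pos: [0.5506, -0.0668, 0.0912]
tool_rot: [-3.141, -0.001, 3.063]
contact_force: [-0.6, 1.2, 0.2]
opening: 0.0194
grip_force: 0.0
time: 14.02
tool_pos: [0.5511, -0.0664, 0.0917]
tool_rot: [3.142, -0.0, 3.063]
contact_force: [0.3, 0.1, -0.1]
opening: 0.0447
grip_force: 0.0
[ 0.5511275  -0.06638371  0.09168301] [ 0.25717265  0.08517601 -0.05290997]
```

View pics/w5c.png

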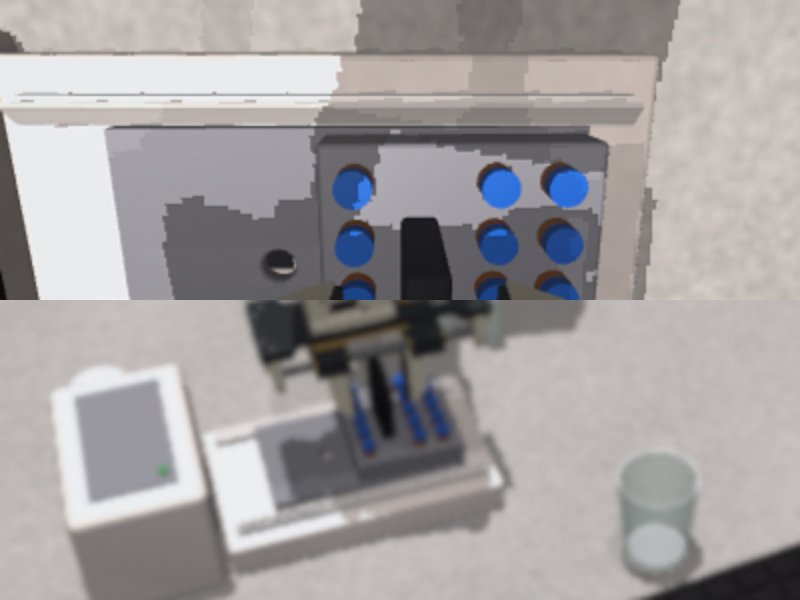

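The tray lies tilted in the channel between the rails, hole at crop (278,264), the end wall free. I'll retreat up, move behind the end wall, turn 90°, and close the fingers.

```bash
python3 -m jog '[[[0,0,0,-0.015,0],[0,0,0,-0.035,0],[0,0,0,-0.055,0],[0,0,0,-0.07,0],[0,0,0,-0.08,0]]]'
python3 -m jog '[[[-1,0,0.02,0,0.1],[-1,0,0.04,0,0.2],[-1,0,0.06,0,0.32],[-1,0,0.08,0,0.44],[-1,0,0.09,0,0.56]]]'
python3 -m jog '[[[-1,0,0,0,0.12],[-1,0,0,0,0.24],[-1,0,0,0,0.36],[-1,0,0,0,0.48],[-1,0,0,0,0.6]]]'
python3 -m jog '[[[-1,0,0,0,0.12],[-1,0,0,0,0.24],[-1,0,0,0,0.36],[-1,0,0,0,0.411],[-1,0,0,0,0.411]]]'
python3 - <<'E'
from h import *
o=robot.observe();print(o["tool_pos"],o["contact_force"],o["tool_rot"],o["opening"])
S=np.array([.5463,-.1377]);a=np.radians(-4.5);Y=np.array([-np.sin(a),np.cos(a)]);X=np.array([np.cos(a),np.sin(a)]);p=o["tool_pos"][:2]-S;print(p@X,p@Y)
im=robot.read_camera("wrist");cv2.imwrite("pics/w6.png",im[:,:,::-1])
E
```

```text
time: 14.53
tool_pos: [0.5517, -0.0665, 0.1735]
tool_rot: [-3.141, 0.002, 3.063]
contact_force: [0.6, 0.1, -0.6]
opening: 0.0459
grip_force: 0.0
time: 14.95
tool_pos: [0.558, 0.0254, 0.1714]
tool_rot: [3.141, -0.001, 2.498]
contact_force: [-0.5, -0.5, -0.4]
opening: 0.017
grip_force: 0.0
time: 15.37
tool_pos: [0.558, 0.0235, 0.1713]
tool_rot: [-3.141, -0.0, 1.897]
contact_force: [-1.2, 0.5, 0.8]
opening: 0.0007
grip_force: 0.0
time: 15.78
tool_pos: [0.558, 0.0234, 0.1714]
tool_rot: [-3.141, -0.0, 1.49]
contact_force: [0.6, -0.7, 0.4]
opening: 0.0006
grip_force: 0.0
[0.55802377 0.02339813 0.17137938] [ 0.59564265 -0.74693609  0.44248639] [-3.14093749e+00 -8.79761400e-05  1.49000463e+00] 0.0006053469642192269
-0.0009519880301550964 0.16152135403869647
```

View pics/w6.png

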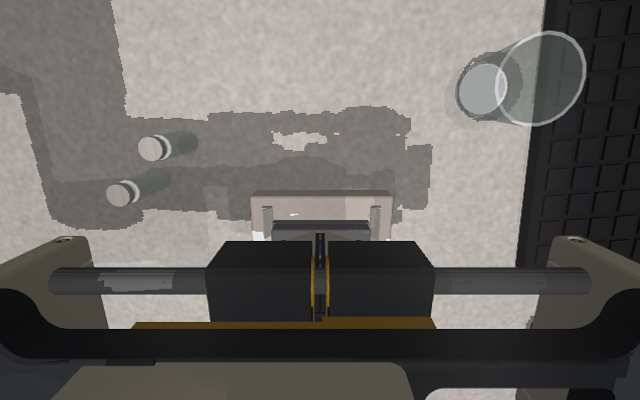

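The view shows the end wall top at rows 220–235, column ~321, centred under the closed fingers; vials at left (150,148) and (120,195).

```bash
python3 - <<'E'
from h import *
o=robot.observe()
S=np.array([.5463,-.1377]);a=np.radians(-4.5);Y=np.array([-np.sin(a),np.cos(a)]);X=np.array([np.cos(a),np.sin(a)])
for uv,z in(((321,220),.06),((321,225),.06),((321,235),.06),((272,224),.06),((370,224),.06),((321,192),.03),((150,148),.075),((120,195),.075)):
    p=px2w("wrist",uv,z,o)[:2]-S;print(uv,(p@X).round(4),(p@Y).round(4))
im=cv2.imread("pics/w6.png");print(im[186:241:2,300].max(1))
E
```

```text
(321, 220) 0.0004 0.1398
(321, 225) 0.0004 0.1347
(321, 235) 0.0004 0.1244
(272, 224) -0.0462 0.1357
(370, 224) 0.047 0.1358
(321, 192) 0.0005 0.1593
(150, 148) -0.1422 0.2089
(120, 195) -0.1749 0.1682
[109 113  96  94  94 126 159 166 167 165 164 165 167 165 165 167 169  70
  66  54  55  54  87  99  97  88  88  83]
```

```bash
python3 -m jog '[[[-1,0,0,0.03,0],[-1,0,0,0.06,0],[-1,0,0,0.09,0],[-1,0,0,0.11,0],[-1,0,0,0.119,0]]]'
python3 -m jog '[[[-1,0,0,0,0],[-1,0,0,0,0],[-1,-0.004,0,0,0],[-1,-0.008,0,0,0],[-1,-0.011,0,0,0]]]'
python3 -m jog '[[[-1,-0.001,0,0,0],[-1,-0.002,0,0,0],[-1,-0.003,0,0,0],[-1,-0.004,0,0,0],[-1,-0.005,0,0,0]]]'
```

```text
time: 16.25
tool_pos: [0.5563, 0.0235, 0.0496]
tool_rot: [-3.136, -0.0, 1.494]
contact_force: [-1.1, -0.3, 0.4]
opening: 0.0003
grip_force: 0.0
time: 16.67
tool_pos: [0.5581, 0.0118, 0.054]
tool_rot: [3.139, 0.0, 1.492]
contact_force: [0.1, -0.2, 0.1]
opening: 0.0006
grip_force: 0.0
time: 17.08
tool_pos: [0.557, 0.0074, 0.0528]
tool_rot: [3.142, -0.0, 1.492]
contact_force: [0.3, 0.4, 0.2]
opening: 0.0001
grip_force: 0.0
```

```bash
python3 -m jog '[[[-1,-0.001,0,0,0],[-1,-0.002,0,0,0],[-1,-0.003,0,0,0]]]'
```

```text
time: 17.33
tool_pos: [0.5567, 0.0044, 0.0527]
tool_rot: [-3.141, -0.0, 1.492]
contact_force: [0.1, 0.9, -0.4]
opening: 0.0001
grip_force: 0.0
```

```bash
python3 -m jog '[[[-1,-0.001,0,0,0],[-1,-0.002,0,0,0],[-1,-0.003,0,0,0],[-1,-0.004,0,0,0]]]'
python3 -m jog '[[[-1,-0.0005,0,0,0],[-1,-0.001,0,0,0],[-1,-0.0015,0,0,0],[-1,-0.002,0,0,0]]]'
```

```text
time: 17.67
tool_pos: [0.5564, 0.0006, 0.0527]
tool_rot: [-3.142, -0.0, 1.492]
contact_force: [-0.3, 1.8, 0.1]
opening: 0.0003
grip_force: 0.9
time: 18.0
tool_pos: [0.5562, -0.0016, 0.0527]
tool_rot: [-3.142, -0.0, 1.492]
contact_force: [1.5, 0.9, -1.0]
opening: 0.0006
grip_force: 0.9
```

```bash
python3 -m jog '[[[-1,-0.0005,0,0,0],[-1,-0.001,0,0,0],[-1,-0.0015,0,0,0],[-1,-0.002,0,0,0]]]'
```

```text
time: 18.33
tool_pos: [0.5561, -0.0036, 0.0527]
tool_rot: [-3.142, -0.0, 1.492]
contact_force: [1.2, 1.4, -1.2]
opening: 0.0005
grip_force: 0.8
```

```bash
python3 -m jog '[[[-1,-0.0005,0,0,0],[-1,-0.001,0,0,0],[-1,-0.0015,0,0,0],[-1,-0.002,0,0,0]]]'
```

```text
time: 18.67
tool_pos: [0.5559, -0.0056, 0.0527]
tool_rot: [-3.142, -0.0, 1.492]
contact_force: [0.5, 1.4, -1.0]
opening: 0.001
grip_force: 0.8
```

```bash
python3 -m jog '[[[-1,-0.0005,0,0,0],[-1,-0.001,0,0,0],[-1,-0.0015,0,0,0],[-1,-0.002,0,0,0]]]'
python3 -m jog '[[[-1,-0.0005,0,0,0],[-1,-0.001,0,0,0],[-1,-0.0015,0,0,0],[-1,-0.002,0,0,0]]]'
```

```text
time: 19.0
tool_pos: [0.5558, -0.0077, 0.0527]
tool_rot: [3.141, 0.0, 1.492]
contact_force: [0.0, 0.9, -0.9]
opening: 0.0004
grip_force: 0.2
time: 19.33
tool_pos: [0.5557, -0.0097, 0.0528]
tool_rot: [3.141, 0.0, 1.492]
contact_force: [0.4, 0.2, 0.1]
opening: 0.0004
grip_force: 0.0
```

```bash
python3 -m jog '[[[-1,-0.0005,0,0,0],[-1,-0.001,0,0,0],[-1,-0.0015,0,0,0],[-1,-0.0015,0,0,0]]]'
```

```text
time: 19.67
tool_pos: [0.5556, -0.0109, 0.0528]
tool_rot: [3.141, -0.0, 1.492]
contact_force: [0.2, 1.4, 0.1]
opening: 0.0005
grip_force: 0.9
```

```bash
python3 -m jog '[[[-1,-0.0005,0,0,0],[-1,-0.001,0,0,0],[-1,-0.001,0,0,0]]]'
```

```text
time: 19.92
tool_pos: [0.5555, -0.012, 0.0528]
tool_rot: [3.141, -0.0, 1.492]
contact_force: [0.9, 2.0, 1.4]
opening: 0.0008
grip_force: 1.1
```

```bash
python3 -m jog '[[[-1,-0.0005,0,0,0],[-1,-0.001,0,0,0],[-1,-0.001,0,0,0]]]'
```

```text
time: 20.17
tool_pos: [0.5554, -0.013, 0.0528]
tool_rot: [3.142, -0.0, 1.492]
contact_force: [0.3, 3.0, 0.9]
opening: 0.0003
grip_force: 1.1
```

```bash
python3 -m jog '[[[-1,-0.0003,0,0,0],[-1,-0.0006,0,0,0],[-1,-0.0006,0,0,0]]]'
```

```text
time: 20.42
tool_pos: [0.5553, -0.0136, 0.0528]
tool_rot: [3.142, -0.0, 1.492]
contact_force: [0.7, 2.8, 1.8]
opening: 0.0005
grip_force: 1.3
```

```bash
python3 -m jog '[[[-1,-0.0003,0,0,0],[-1,-0.0006,0,0,0],[-1,-0.0006,0,0,0]]]'
```

```text
time: 20.67
tool_pos: [0.5553, -0.0142, 0.0528]
tool_rot: [3.141, -0.0, 1.492]
contact_force: [0.7, 2.8, 2.0]
opening: 0.0001
grip_force: 1.4
```

```bash
python3 -m jog '[[[-1,-0.0003,0,0,0],[-1,-0.0006,0,0,0],[-1,-0.0006,0,0,0]]]'
```

```text
time: 20.92
tool_pos: [0.5553, -0.0145, 0.0528]
tool_rot: [3.141, -0.001, 1.492]
contact_force: [0.5, 5.1, 2.4]
opening: 0.0005
grip_force: 2.4
```

```bash
python3 -m jog '[[[-1,-0.0003,0,0,0],[-1,-0.0006,0,0,0],[-1,-0.0006,0,0,0]]]'
```

```text
time: 21.17
tool_pos: [0.5552, -0.0147, 0.0528]
tool_rot: [3.141, -0.001, 1.492]
contact_force: [0.6, 7.1, 1.6]
opening: 0.0004
grip_force: 3.6
```

The pin stops the tray: force climbs over the last 0.6 mm of travel after the earlier drop. Retreating, then checking that it's seated.

```bash
python3 -m jog '[[[-1,0.002,0,0,0],[-1,0.006,0,0,0],[-1,0.015,0,0,0],[-1,0.02,0,0,0],[-1,0.02,0,0,0]]]'
python3 -m jog '[[[-1,0,0,-0.03,0],[-1,0,0,-0.07,0],[-1,0,0,-0.11,0],[-1,0,0,-0.15,0],[-1,0,0,-0.17,0]]]'
python3 -m jog '[[[-1,-0.03,0,0,0],[-1,-0.07,0,0,0],[-1,-0.11,0,0,0],[-1,-0.15,0,0,0],[-1,-0.19,0,0,0]]]'
python3 -m jog '[[[-1,0,0,0,0],[-1,0,0,0,0],[-1,0,0,0,0],[-1,0,0,0,0]]]'
python3 - <<'E'
from h import *
import pickle
o=robot.observe();im=robot.read_camera("wrist");s=robot.read_camera("scene");t=robot.read_camera("top")
for n,i in(("w7",im),("s7",s),("t7",t)):cv2.imwrite(f"pics/{n}.png",i[:,:,::-1])
pickle.dump(o,open("w7.pkl","wb"));print(o["tool_pos"])
S=np.array([.5463,-.1377]);a=np.radians(-4.5);Y=np.array([-np.sin(a),np.cos(a)]);X=np.array([np.cos(a),np.sin(a)])
p=S+Y*.004;u=w2px("wrist",(*p,.038),o);print("hole px",u)
x,y=u.round().astype(int);g=im.max(2)
for r in g[y-14:y+15,x-14:x+15]:print(' '.join(f"{v:3d}" for v in r))
E
```

```text
time: 21.58
tool_pos: [0.5567, 0.0057, 0.0526]
tool_rot: [-3.141, -0.0, 1.493]
contact_force: [-0.1, -0.2, -1.0]
opening: 0.0002
grip_force: 0.0
time: 22.0
tool_pos: [0.5582, 0.0044, 0.228]
tool_rot: [3.134, 0.001, 1.492]
contact_force: [0.8, -0.6, 0.0]
opening: 0.0003
grip_force: 0.0
time: 22.42
tool_pos: [0.5413, -0.1865, 0.2228]
tool_rot: [3.141, 0.0, 1.493]
contact_force: [0.4, -0.3, -0.0]
opening: 0.0005
grip_force: 0.0
time: 22.75
tool_pos: [0.5418, -0.1837, 0.2227]
tool_rot: [-3.141, -0.0, 1.493]
contact_force: [-0.6, 0.9, -0.9]
opening: 0.0005
grip_force: 0.0
[ 0.5418276  -0.18369962  0.22265602]
hole px [320.47545388 136.79818767]
127 120 118 118 117 118 117 120 123 125 129 129 129 129 129 129 129 129 129 128 129 124 122 125 118 116 117 117 117
187 178 174 175 174 175 175 176 185 186 197 199 198 198 198 198 198 198 198 198 198 191 186 185 175 173 172 173 173
183 184 183 184 184 184 183 185 194 196 195 195 194 194 194 194 194 194 194 194 193 187 183 181 182 181 182 182 182
182 182 183 182 183 183 182 185 193 194 194 194 194 194 193 193 193 192 193 193 194 186 181 181 180 181 
[... 2211 characters left out ...]
 115
130 111 113 114 114 114 114 114 116 117 117 117 118 119 119 118 119 118 117 117 117 116 114 113 114 114 113 114 113
128 112 114 114 113 114 114 113 116 116 117 117 117 117 117 118 118 117 117 117 117 116 114 114 114 113 113 114 113
111 114 114 114 114 113 114 113 117 117 116 117 117 117 118 117 117 118 118 117 116 116 114 113 114 114 113 113 114
113 114 114 114 114 114 113 114 116 116 116 116 116 115 117 117 117 117 117 117 117 115 114 114 113 113 113 114 114
113 114 113 113 114 113 114 114 116 116 116 117 116 116 116 117 117 117 117 116 118 116 114 114 113 114 114 113 114
114 113 113 114 114 114 113 114 116 117 116 116 116 116 117 116 116 117 117 117 117 116 113 113 114 113 114 113 114
```

The pin's ring shows inside the hole, touching its +y edge, as expected once seated. One numeric flatness check: plate width in pixels at each end, against flat and tilted predictions.

```bash
python3 - <<'E'
from h import *
import pickle
o=pickle.load(open("w7.pkl","rb"))
S=np.array([.5463,-.1377]);a=np.radians(-4.5);Y=np.array([-np.sin(a),np.cos(a)]);X=np.array([np.cos(a),np.sin(a)])
def P(x,y,z):return (*(S+X*x+Y*y),z)
for n in("wrist","scene"):
  for nm,zb in(("flat",.038),("tilt",.0445)):
    print(n,nm,[w2px(n,P(x,-.053,zb),o).round(1).tolist() for x in(-.05,.05)],"near block",[w2px(n,P(x,.01,.038 if nm=="flat" else .0425),o).round(1).tolist() for x in(-.05,.05)])
  g=cv2.cvtColor(cv2.imread(f"pics/{n[0]}7.png"),cv2.COLOR_BGR2GRAY)
  box=(250,110,400,245) if n=="wrist" else (195,210,310,285)
  x0,y0,x1,y1=box
  for l in cv2.createLineSegmentDetector().detect(g[y0:y1,x0:x1])[0][:,0]:
    l=l+[x0,y0]*2
    if np.hypot(l[2]-l[0],l[3]-l[1])>22:print("  ",l.round(1))
E
```

```text
wrist flat [[277.8, 186.3], [363.0, 186.4]] near block [[275.6, 131.3], [365.4, 131.4]]
wrist tilt [[277.0, 187.6], [363.8, 187.7]] near block [[275.0, 131.5], [366.0, 131.6]]
   [250.6 240.5 310.6 240.1]
   [328.1 240.2 398.1 240.4]
   [258.1 205.4 380.6 204.7]
   [383.4 205.4 399.  228.8]
   [341.9 123.5 276.9 123.7]
   [398.3 235.6 324.2 230.7]
   [380.2 203.1 386.4 110.7]
   [314.6 231.  250.4 235.5]
   [361.9 186.5 276.9 186.6]
   [255.2 110.6 257.4 154.3]
   [270.6 211.4 369.4 211.6]
   [276.9 121.2 333.1 121.2]
   [375.6 110.5 372.2 169.5]
   [269.  171.9 267.6 148.1]
   [366.8 110.5 362.7 170.7]
   [277.6 185.6 275.9 144.4]
   [372.2 171.8 370.6 200.6]
   [339.4 120.9 364.4 121.3]
   [289.4 154.8 313.1 154.9]
scene flat [[207.1, 234.7], [213.8, 260.9]] near block [[230.7, 229.1], [238.6, 254.7]]
scene tilt [[206.7, 232.9], [213.4, 259.0]] near block [[230.5, 227.9], [238.4, 253.4]]
   [265.7 215.4 280.  247.3]
   [194.9 228.3 207.5 279.5]
   [249.2 213.2 254.5 237.1]
   [249.  235.7 243.5 212.7]
   [209.2 273.6 298.2 251. ]
   [275.6 245.6 216.7 261.1]
   [202.8 234.5 232.  230.5]
   [290.7 248.3 253.  257.6]
   [243.  247.8 274.6 240.4]
   [296.6 259.5 254.3 270.3]
   [214.7 263.1 208.6 237.7]
   [296.6 248.8 281.9 214.9]
   [248.3 259.  224.5 264.9]
```

```bash
python3 -c "
from cell import robot;print(robot.hand_in())"
```

```text
the job is handed in; nothing more can be done
None
```

The vial tray is in the dock: hole over the locating pin, lying flat by the final camera measurements, gripper clear of everything; pushing peaked at about 7 N, and I handed it in at about 23 s.

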